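# Pack the ink chest, break its lid stay, shut and pin it

### The job

Put all the loose round metal ink tins into the tin bay of the wooden chest, leaving the other things on the table where they are. Then push the knob at the knee of the folding lid stay towards the hinge to break the stay while the lid is still up, lower the lid gently until it is fully shut, and push the loose lock pin through the hasp's cheeks and the lid's tongue from the robot's side, home to its shoulder, and let go.

Things in the scene. Friction and masses are not known exactly. Their poses are not given: they have to be found in the camera images.
- chest: Low wooden ink chest fixed to the table, 300 mm (its x) by 200 mm (its y), 70 mm high to the rim, walls 7 mm. Origin: centre of its underside, z up. Lid hinge along x on its +y side; hasp on its -y (front) side. A partition (5 mm, top 53 mm above the table) at x = +60 mm parts the tin bay (-x side) from the compartment of the folding stay (+x side)
- bay (a point): Centre of the floor of the tin bay, on its raised floor (22 mm above the table), chest axes. The bay is 200 mm in x by 186 mm in y, 48 mm deep to the rim; tins fit standing in two columns along x (80 mm apart) and three rows along y (52 mm apart)
- lid (a joint): Lid hinge, rad: 0 = fully open (lid stands 102 degrees from shut, leaning a little back, on the chest's +y side), grows as it closes, 1.780 = shut. Stiff hinge (friction about 0.35 N m, lid 0.4 kg): it stays where it is left until about 25 degrees from shut, then sinks slowly by itself
- lid_edge (a point): Middle of the lid's free edge on its outer face; y points along the lid to the hinge, z out of the outer face. Lid 300 mm wide, 200 mm from hinge to edge, 12 mm thick. A steel tongue 10 mm thick stands 49 mm beyond the edge at its middle, with a 12 mm square cross hole that lies between the hasp's cheeks when the lid is shut
- stay_knob (a point): Middle of the brass knob on the stay's knee: a round bar 14 mm in diameter, 40 mm long, along chest x (x = 88 to 128 mm). The stay's two steel bars lie just beyond its +x end (x = 126 to 135). Lid open: about 50 mm above the rim. To break the knee push the knob towards the hinge and down (chest +y, -z, an arc about stay_foot); about 30 mm of travel breaks it well
- lid_hinge (a point): Middle of the lid's hinge line (along chest x), at chest y = +100 mm, z = 70 mm, in the plane of the lid's inner face; chest axes
- stay_foot (a point): Lower pivot of the stay on the chest (axis along chest x), chest axes. The lower bar runs 118 mm from here to the knee; the upper bar, also 118 mm, from the knee to the lid 135 mm from the hinge. As the lid is lowered, the broken stay folds down into its compartment
- knee (a joint): Bend of the stay at its knee, rad: 0 = locked over centre against its stop (the lid then cannot be lowered), about 0.14 = straight, larger = broken and folding, about 3.0 with the lid shut. Light friction: it stays where it is left
- hasp (a point): Centre of the hasp's cross hole, chest axes, 35 mm in front of the chest's front face and 65 mm above the table. Hole axis along x. Two steel cheeks, 8 mm thick, at x = -22 to -14 and +14 to +22 mm from here, reach 17 mm above and below the hole and 14 mm before and behind it (below the hole back to the chest); each has a 12 mm square hole
- pin: Loose steel lock pin lying on the table: square grip 14 x 14 x 30 mm and round shaft 8 mm in diameter, 64 mm long with a tapered tip. Origin on its axis at the shoulder between them; the shaft points along its +x, the grip along -x. 60 g. Home: put in from the chest's -x side, its shaft pointing along chest +x, the shoulder against the near cheek (origin 22 mm before the hasp's centre)
- tin0: Ink tin, plain bare metal, round, 44 mm in diameter and 34 mm high, about 120 g, standing on the table; origin centre of its underside, z up to its lid. May be absent (None)
- tin1: Ink tin, plain bare metal, round, 44 mm in diameter and 34 mm high, about 120 g, standing on the table; origin centre of its underside, z up to its lid. May be absent (None)
- tin2: Ink tin, plain bare metal, round, 44 mm in diameter and 34 mm high, about 120 g, standing on the table; origin centre of its underside, z up to its lid. May be absent (None)
- tin3: Ink tin, plain bare metal, round, 44 mm in diameter and 34 mm high, about 120 g, standing on the table; origin centre of its underside, z up to its lid. May be absent (None)
- tin4: Ink tin, plain bare metal, round, 44 mm in diameter and 34 mm high, about 120 g, standing on the table; origin centre of its underside, z up to its lid. May be absent (None)
- copper_block: Bystander: small copper block 34 x 24 x 12 mm among the tins; origin under its centre
- tape_roll: Bystander: roll of paper tape lying flat, 100 mm across, 20 mm high; origin under its centre
- oil_bottle: Bystander: amber glass bottle, 50 mm across, 120 mm high; origin under its centre
- wax_jar: Bystander: squat glass jar, 56 mm across, 60 mm high; origin under its centre
- burnisher: Bystander: burnisher, 150 mm long, 16 mm wooden handle along its -x, steel rod along +x; origin under the ferrule, where handle and rod meet
- mug: Bystander: white mug, 72 mm across, 85 mm high; origin under its centre
- loupe: Bystander: black loupe, 44 mm across, 36 mm high; origin under its centre
Mind the look-alikes: they are no part of the job. What is shaped like the tin2 but purple is not meant.

How it is judged:
On the way, in this order (a step that is already met when the one before it is completed fails the run):
1. the stay is broken at its knee while the lid is still up (value of joint knee above 0.4 rad and value of joint lid below 0.5 rad), for 0.1 s.
2. the lid is fully shut with the tins inside (value of joint lid above 1.735 rad and x of tin0 in the frame of bay between -0.1 and 0.1 m and y of tin0 in the frame of bay between -0.095 and 0.095 m and z of tin0 in the frame of bay between -0.01 and 0.045 m and x of tin1 in the frame of bay between -0.1 and 0.1 m and y of tin1 in the frame of bay between -0.095 and 0.095 m and z of tin1 in the frame of bay between -0.01 and 0.045 m and x of tin2 in the frame of bay between -0.1 and 0.1 m and y of tin2 in the frame of bay between -0.095 and 0.095 m and z of tin2 in the frame of bay between -0.01 and 0.045 m and x of tin3 in the frame of bay between -0.1 and 0.1 m and y of tin3 in the frame of bay between -0.095 and 0.095 m and z of tin3 in the frame of bay between -0.01 and 0.045 m and x of tin4 in the frame of bay between -0.1 and 0.1 m and y of tin4 in the frame of bay between -0.095 and 0.095 m and z of tin4 in the frame of bay between -0.01 and 0.045 m), for 0.2 s.
3. the pin is home through both cheeks and the tongue (value of joint lid above 1.735 rad and x of pin in the frame of hasp between -0.03 and -0.018 m and y of pin in the frame of hasp between -0.006 and 0.006 m and z of pin in the frame of hasp between -0.006 and 0.006 m and angle between the x axis of pin and the x axis of hasp, either way round below 0.2 rad), for 0.2 s.
At the end, for the whole second after the job is handed in: Every tin present lies at rest in the tin bay, the lid is within 0.045 rad of shut, and the pin is through the hasp from the -x side, its shoulder within 8 mm of the near cheek, within 6 mm of the hole's axis and 0.2 rad of its direction, at rest and released (all of step 3 and linear speed of each of pin, tin0, tin1, tin2, tin3, tin4 below 0.02 m/s and x of tin0 in the frame of bay between -0.1 and 0.1 m and y of tin0 in the frame of bay between -0.095 and 0.095 m and z of tin0 in the frame of bay between -0.01 and 0.045 m and x of tin1 in the frame of bay between -0.1 and 0.1 m and y of tin1 in the frame of bay between -0.095 and 0.095 m and z of tin1 in the frame of bay between -0.01 and 0.045 m and x of tin2 in the frame of bay between -0.1 and 0.1 m and y of tin2 in the frame of bay between -0.095 and 0.095 m and z of tin2 in the frame of bay between -0.01 and 0.045 m and x of tin3 in the frame of bay between -0.1 and 0.1 m and y of tin3 in the frame of bay between -0.095 and 0.095 m and z of tin3 in the frame of bay between -0.01 and 0.045 m and x of tin4 in the frame of bay between -0.1 and 0.1 m and y of tin4 in the frame of bay between -0.095 and 0.095 m and z of tin4 in the frame of bay between -0.01 and 0.045 m); the robot touches nothing.
It fails at once if the lid is slammed (coming down at over 1.5 rad/s) (velocity of joint lid above 1.5 rad/s and value of joint lid above 0.15 rad).
It fails at once if a bystander is moved more than 40 mm (distance of any of copper_block, tape_roll, oil_bottle, wax_jar, burnisher, mug, loupe from where it was at the start of the episode above 0.04 m).
Of tin0, tin1, tin2, tin3, tin4 only 3 to 5 are there at a start; the rules pass over those that are not, and their reading is None.
At some moment in a run one of tin0, tin1, tin2, tin3, tin4 may be knocked a few centimetres aside while the robot is not near it.
Once in a run the grip may slacken for a moment while it holds something.
It also fails if it takes over 208 s, if anything falls off the work surface, if the arm or the gripper's body presses on something with over 40 N, if the wrist force passes 120 N, or if a joint passes its speed limit or range.

### The arm

A 6-joint arm with a two-finger parallel gripper is mounted at the origin on the work surface. World frame = base frame: x ahead of the robot, y to its left, z up, the work surface at z = 0. Lengths are in m, angles in rad, forces in N, time in s.
With the tool pointing down it reaches from about 0.3 to 0.775 m from the base axis. Payload 14.6 kg.
Tool frame: the origin (TCP) lies at the centre of the arm's flange, where the gripper is bolted on; the fingertips stand 199 mm ahead of it and the grasp point (between the pads) lies ctrl.tcp_to_grasp ahead of it (ctrl.tcp_to_grasp is the distance from the TCP to the grasp point, in m); z points along the fingers, y is the line along which they close (so a half turn about z gives the same grasp; the last joint's range is limited). The gripper opens to 94 mm and grips with 3 to 60 N. Pads are 16 mm wide; open, the fingers measure 119 mm over their backs; the gripper's body (75 mm by 177 mm) begins 78 mm behind the grasp point.
Start: joints at [-1.211, 0.3, 1.521, -0, 1.321, -0.067], TCP at [0.228, -0.501, 0.405] pointing down, gripper open.
Joint ranges: [-3.03, 3.03], [-0.79, 2.21], [0.23, 2.52], [-1.04, 4.18], [0, 3.07], [-2.55, 2.55]. Speed limits (rad/s): [2.22, 2.22, 2.57, 3.14, 3.14, 3.14].

### API

Orientations are given as [roll, pitch, yaw] about the fixed x, y, z axes, in that order (R = Rz(yaw) Ry(pitch) Rx(roll)).
In Python, from station import ctrl gives the robot as it stands. The module is installed in compiled form; this text tells all that it offers.
- The arm moves only by the shell command python3 -m jog 'ROWS' [OPENING] [FORCE]. ROWS is JSON, a list of rows, each a list of 6 numbers: the shift along the tool's x, y, z in cm, then the turn, a rotation vector about the tool's x, y, z in rad. In form: [[tx, ty, tz, ax, ay, az], ...]. A call has 1 to 8 rows; each row is the pose to reach, as a shift and turn from the pose commanded when the call began, along the tool's axes at that moment; what a row does not reach only later rows make up. A row lasts 1/10 s, in which the tool goes at most 50 mm and 8.59 degrees, less where a joint would pass 70% of its speed; a pose out of reach is approached as far as the arm can. A call with a gripper value outside its range is refused whole. OPENING is the opening in per cent of the stroke, from 0 (shut) to 100 (fully open), set as the call begins (- or left out, the last holds). The fingers move at their own pace and stop on an object; FORCE is the grip in N (left out, the last holds). Time passes only in rows, so rows that repeat a pose let the fingers close. It gives the time, the measured TCP pose, the force, the opening and the grip force at its end, in the units of the state.
- ctrl.get_obs(): the state, without advancing time (a new reading comes with each control period).
- ctrl.camera(name): name is "scene" or "top"; returns a dict with "img" (420x560x3 uint8, blue, green, red), "intrinsics" (3x3 intrinsics, pixels), "R" (3x3) and "t" (3): a world point X has camera coordinates R X + t. Camera axes: x right, y down, z forward; pixel columns grow to the right and rows downward; lengths in m; the calibration is good to about 2 mm. A picture is of the moment at which its call begins. There is no depth.
- ctrl.hand_in(): hands the job in; it is judged then, once.
The state is a dict: "time_s": time; "qpos": joint angles; "joint_vel": joint speeds; "tau": joint torques, N m; "ee_pos": TCP position; "eef_rot": TCP orientation; "force": force on the tool from outside, world axes, zero at the start; "moment": the same for the moment, N m; "grip_width": finger opening in m; "grip_force": force on a finger pad.
Only numpy, scipy, OpenCV 4.12 (cv2) and the standard library are available. Lean on these libraries where they do the work, as an engineer would, in place of code of your own. Each camera call takes 0.05 s, during which the arm holds its last target. There are 200 camera calls.

## Working session

There is one attempt and no reset: what is moved stays moved. The work goes in short steps, Python scripts to look and compute and a shell command to move; the robot and the scene stay as the last step left them, time stands still between calls to the robot, and variables do not carry over. Pictures are saved under pics/ and viewed, at most 16 in all, crops included, and the job is handed in when it is done.

```bash
mkdir -p pics; cat > h.py <<'E'
import numpy as np, cv2
from station import ctrl
def shot(n,f):
    c=ctrl.camera(n); cv2.imwrite(f'pics/{f}.png',c['img']); np.savez(f'pics/{f}.npz',**{k:np.array(v) for k,v in c.items()}); return c
def ld(f): return dict(np.load(f'pics/{f}.npz'))
def ray(c,u,v,z):
    K,R,t=c['intrinsics'],c['R'],c['t']; o=-R.T@t; d=R.T@np.linalg.inv(K)@np.array([u,v,1.]); s=(z-o[2])/d[2]; return o+s*d
def proj(c,X):
    p=c['intrinsics']@(c['R']@np.array(X)+c['t']); return p[:2]/p[2]
E
python3 - <<'E'
from h import *
np.set_printoptions(precision=3,suppress=True)
for n in('scene','top'):
    c=shot(n,n+'0'); print(n,c['intrinsics'],-c['R'].T@c['t'],c['R'])
print(ctrl.get_obs(),ctrl.tcp_to_grasp)
E
```

```text
scene [[456.87    0.    287.76 ]
 [  0.    456.87  209.551]
 [  0.      0.      1.   ]] [ 1.354 -0.004  0.888] [[ 0.032  0.999 -0.014]
 [ 0.66  -0.032 -0.751]
 [-0.751  0.015 -0.661]]
top [[459.153   0.    278.96 ]
 [  0.    459.153 209.022]
 [  0.      0.      1.   ]] [0.394 0.035 1.316] [[-0.029 -0.999  0.015]
 [-0.991  0.027 -0.13 ]
 [ 0.129 -0.019 -0.991]]
{'time_s': 0.1, 'qpos': array([-1.211,  0.3  ,  1.522, -0.   ,  1.321, -0.067]), 'joint_vel': array([-0.001, -0.001, -0.002,  0.   , -0.002, -0.   ]), 'tau': array([  0.001, -53.265, -35.328,   0.071,   0.023,  -0.   ]), 'ee_pos': array([ 0.228, -0.501,  0.404]), 'eef_rot': array([-3.141, -0.   ,  0.427]), 'force': array([0.288, 0.676, 0.332]), 'moment': array([0.051, 0.003, 0.005]), 'grip_force': 0.0, 'grip_width': 0.09419419629249011} 0.1804
```

View pics/scene0.png

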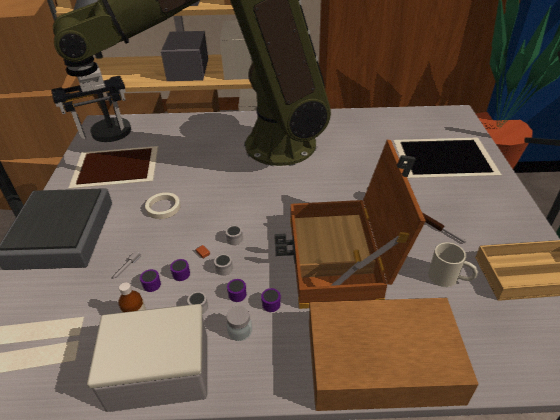

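View pics/top0.png

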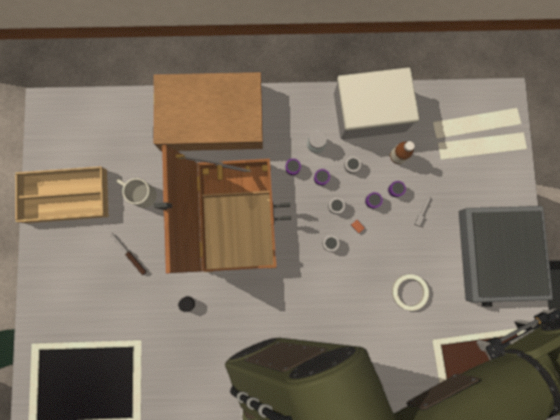

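The scene view shows three bare tins at about (234,235), (223,265) and (198,302), purple look-alikes at (151,281), (180,270), (237,290) and (271,300), and the pin at (126,265). In the top view the bare tins are at (331,243), (337,206) and (352,165), and the pin at (425,212). The wax jar, at (317,142) in the top view, is glass. The chest axes are roughly the world axes, with the hasp facing -y.

```bash
python3 - <<'E'
from h import *
a=ld('top0')['img']
p=cv2.resize(a[120:270,270:450],None,fx=3,fy=3,interpolation=cv2.INTER_CUBIC)
q=cv2.resize(a[135:285,150:300],None,fx=3.6,fy=3.6,interpolation=cv2.INTER_CUBIC)
cv2.imwrite('pics/c1.png',p); cv2.imwrite('pics/c2.png',q)
np.set_printoptions(precision=4,suppress=True)
c=ld('top0'); s=ld('scene0')
# sat-based blobs in both
for n,d,zz in(('top',c,.034),('scene',s,.034)):
    h=cv2.cvtColor(d['img'],cv2.COLOR_BGR2HSV)
    for nm,cs in (('tin',[(331,243),(337,206),(352,165)] if n=='top' else [(234,235),(223,265),(198,302)]),):
        for u,v in cs: print(n,u,v,ray(d,u,v,.034)[:2], ray(d,u,v,.017)[:2])
E
```

```text
top 331 243 [ 0.4615 -0.1325] [ 0.4624 -0.1347]
top 337 206 [ 0.5654 -0.154 ] [ 0.5676 -0.1565]
top 352 165 [ 0.6825 -0.2024] [ 0.6863 -0.2055]
scene 234 235 [ 0.4794 -0.1315] [ 0.462  -0.1341]
scene 223 265 [ 0.5849 -0.153 ] [ 0.5696 -0.156 ]
scene 198 302 [ 0.6964 -0.2024] [ 0.6834 -0.2063]
```

View pics/c1.png

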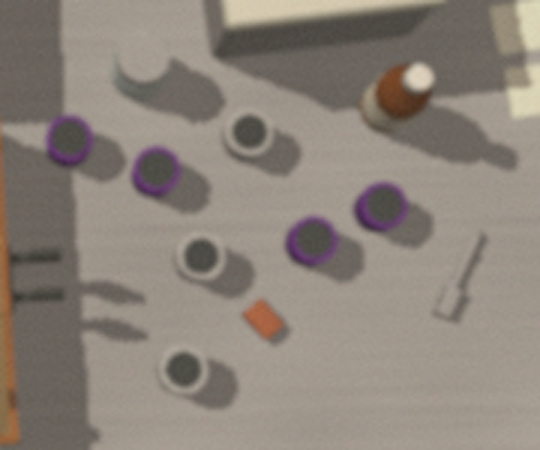

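View pics/c2.png

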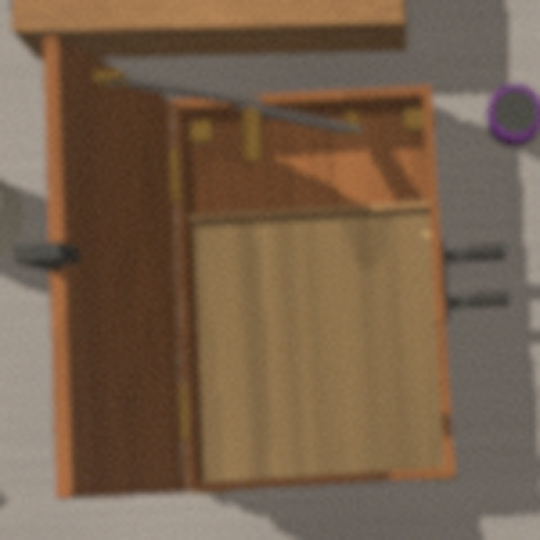

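Three bare-metal tins are confirmed at top-view pixels (331,243), (337,206) and (353,164). The four purple-sided ones are look-alikes, so I leave them. The pin's grip is at (420,221) and its tip at (431,199). Next I work out the chest pose and the obstacle positions.

```bash
cat >> h.py <<'E'
from scipy.spatial.transform import Rotation as Ro
np.set_printoptions(precision=4,suppress=True)
def go(x,y,z,yaw):  # grasp-point target, tool down -> shift cm in tool axes and turn
    o=ctrl.get_obs(); R=Ro.from_euler('xyz',o['eef_rot']); T=Ro.from_euler('xyz',[np.pi,0,yaw])
    p=np.array([x,y,z+ctrl.tcp_to_grasp]); d=R.inv().apply(p-o['ee_pos'])*100
    print('row',np.round(np.r_[d,(R.inv()*T).as_rotvec()],3).tolist())
def tri(a,pa,b,pb):
    A=[]
    for c,(u,v) in((a,pa),(b,pb)):
        P=c['intrinsics']@np.c_[c['R'],c['t']]; A+= [u*P[2]-P[0],v*P[2]-P[1]]
    X=np.linalg.svd(np.array(A))[2][-1]; return X[:3]/X[3]
E
python3 - <<'E'
from h import *
c=ld('top0'); s=ld('scene0')
P={k:ray(c,150+u/3.6,135+v/3.6,.07)[:2] for k,(u,v) in dict(ft=(432,88),fb=(456,477),bb=(190,488),bt=(170,97)).items()}
print(P)
e=P['ft']-P['fb'];print('len',np.linalg.norm(e),'yaw front',np.arctan2(e[1],e[0]))
for k,u,v in(('cheek hi',505,252),('cheek lo',508,299)): print(k,ray(c,150+u/3.6,135+v/3.6,.082)[:2])
for k,u,v,z in(('A',331.3,243.3,.034),('B',337,205.7,.034),('C',353,164.3,.034),('grip',419.7,221,.012),('tip',431,198.7,.004),('box',343,137,0),('jar',317,140,.06),('bottlecap',409.7,145.7,.12),('cu',358.3,226.7,.012)): print(k,ray(c,u,v,z)[:2])
# pin mask in scene and tins in scene
b=cv2.resize(s['img'][200:320,100:300],None,fx=4,fy=4,interpolation=cv2.INTER_CUBIC)
q=cv2.resize(s['img'][190:310,250:430],None,fx=4,fy=4,interpolation=cv2.INTER_CUBIC)
cv2.imwrite('pics/c3.png',q)
go(.461,-.1335,.12,np.pi/2); go(.461,-.1335,.022,np.pi/2)
E
```

```text
{'ft': array([0.6959, 0.0317]), 'fb': array([0.3979, 0.0216]), 'bb': array([0.3955, 0.22  ]), 'bt': array([0.6939, 0.2331])}
len 0.2981491542474906 yaw front 0.03379053191580907
cheek hi [ 0.5651 -0.02  ]
cheek lo [ 0.5294 -0.0211]
A [ 0.4607 -0.1333]
B [ 0.5662 -0.1541]
C [ 0.6844 -0.2053]
grip [ 0.5185 -0.393 ]
tip [ 0.5834 -0.4331]
box [ 0.7753 -0.1862]
jar [ 0.751  -0.1023]
bottlecap [ 0.7121 -0.3446]
cu [ 0.507  -0.2155]
row [36.437, -23.751, 10.401, -0.001, -0.001, -1.144]
row [36.436, -23.74, 20.201, -0.001, -0.001, -1.144]
```

View pics/c3.png

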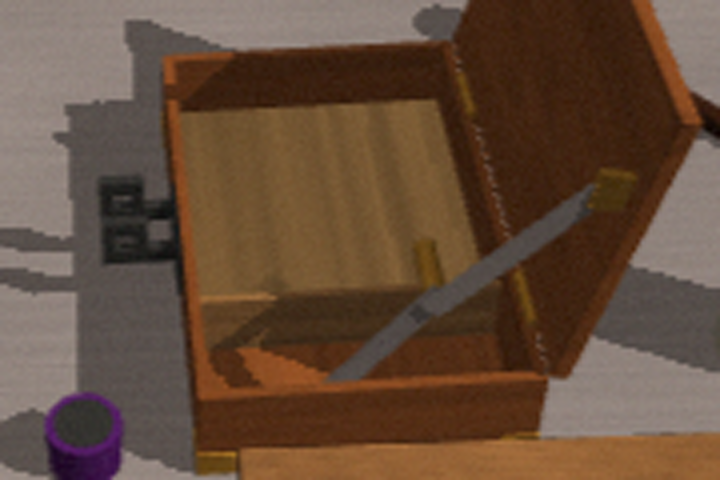

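The chest centre is about (0.546, 0.127) with yaw about 0.033. The knob is at about (357,255) in the scene view and the hasp cheeks at (280,242). Now tin A.

```bash
python3 -m jog '[[5,-3,2,0,0,-0.143],[10,-6,4,0,0,-0.286],[15,-9,6,0,0,-0.43],[20,-12,7,0,0,-0.572],[24,-15,8,0,0,-0.715],[28,-18,9,0,0,-0.858],[33,-21,10,0,0,-1.0],[36.44,-23.7,10.4,0,0,-1.144]]' 80 30; python3 -m jog '[[0,0,0,0,0,0],[0,0,0,0,0,0],[0,0,0,0,0,0],[0,0,0,0,0,0],[0,0,0,0,0,0]]'
python3 - <<'E'
from h import *
go(.461,-.1335,.12,np.pi/2); go(.461,-.1335,.022,np.pi/2)
c=shot('top','top1'); cv2.imwrite('pics/c4.png',cv2.resize(c['img'][100:300,150:450],None,fx=2,fy=2))
s=ld('scene0');c=ld('top0');K=tri(s,(356.7,255.5),c,(220,172.5));print('knob',K,proj(s,K),proj(c,K))
E
```

```text
time_s: 0.9
ee_pos: [0.4377, -0.1736, 0.307]
eef_rot: [-3.141, -0.0, 1.576]
force: [0.5, -0.0, 0.9]
grip_width: 0.0752
grip_force: 0.0
time_s: 1.4
ee_pos: [0.4367, -0.1764, 0.3077]
eef_rot: [3.141, 0.0, 1.569]
force: [0.0, 0.9, -0.6]
grip_width: 0.075
grip_force: 0.0
row [4.293, 2.417, 0.731, 0.0, 0.0, -0.002]
row [4.294, 2.415, 10.531, 0.0, 0.0, -0.002]
knob [0.6508 0.1643 0.1241] [356.8761 255.4886] [220.1494 172.513 ]
```

```bash
python3 -m jog '[[4.3,2.4,0.7,0,0,0],[4.3,2.4,0.7,0,0,0],[4.3,2.4,3,0,0,0],[4.3,2.4,6,0,0,0],[4.3,2.4,9,0,0,0],[4.3,2.4,10.5,0,0,0],[4.3,2.4,10.5,0,0,0]]'; python3 -m jog '[[0,0,0,0,0,0],[0,0,0,0,0,0],[0,0,0,0,0,0],[0,0,0,0,0,0],[0,0,0,0,0,0],[0,0,0,0,0,0]]' 20 30;  python3 -m jog '[[0,0,-4,0,0,0],[0,0,-8,0,0,0],[0,0,-12,0,0,0],[0,0,-12,0,0,0],[0,0,-12,0,0,0]]'
python3 - <<'E'
from h import *
go(.504,.073,.14,1.60); go(.504,.073,.047,1.60)
E
```

```text
time_s: 2.15
ee_pos: [0.4607, -0.133, 0.2012]
eef_rot: [-3.14, -0.001, 1.57]
force: [-0.6, -0.3, -0.7]
grip_width: 0.0751
grip_force: 0.0
time_s: 2.75
ee_pos: [0.4613, -0.1325, 0.203]
eef_rot: [3.141, 0.0, 1.571]
force: [-0.2, -0.3, 6.0]
grip_width: 0.0437
grip_force: 30.0
time_s: 3.25
ee_pos: [0.4609, -0.1324, 0.3225]
eef_rot: [3.141, 0.0, 1.571]
force: [-0.0, 0.3, -1.0]
grip_width: 0.0433
grip_force: 30.0
row [20.535, 4.308, 0.206, 0.001, 0.0, -0.029]
row [20.537, 4.303, 9.506, 0.001, 0.0, -0.029]
```

```bash
python3 -m jog '[[5,1,0,0,0,0],[10,2,0,0,0,0],[15,3,0,0,0,0],[20.5,4.3,0,0,0,0],[20.5,4.3,2,0,0,0],[20.5,4.3,5,0,0,0],[20.5,4.3,8,0,0,0],[20.5,4.3,9.3,0,0,0]]'; python3 -m jog '[[0,0,0,0,0,0],[0,0,0.2,0,0,0],[0,0,0.2,0,0,0]]'
python3 -m jog '[[0,0,0,0,0,0],[0,0,0,0,0,0],[0,0,0,0,0,0],[0,0,0,0,0,0],[0,0,-4,0,0,0],[0,0,-8,0,0,0],[0,0,-10,0,0,0],[0,0,-10,0,0,0]]' 65
python3 - <<'E'
from h import *
c=shot('top','top2')
for n,(u,v) in dict(B=(337,206),C=(353,164)).items(): print(n,'diff',np.abs(c['img'][v-12:v+12,u-12:u+12].astype(int)-ld('top0')['img'][v-12:v+12,u-12:u+12]).mean())
go(.566,-.154,.14,1.57); go(.566,-.154,.022,1.57)
E
```

```text
time_s: 4.05
ee_pos: [0.503, 0.0726, 0.2254]
eef_rot: [-3.135, 0.0, 1.571]
force: [0.1, -0.3, -1.6]
grip_width: 0.0432
grip_force: 30.0
time_s: 4.35
ee_pos: [0.5043, 0.0724, 0.2283]
eef_rot: [3.14, -0.0, 1.571]
force: [-0.8, -0.3, -1.4]
grip_width: 0.0437
grip_force: 30.0
time_s: 5.15
ee_pos: [0.5044, 0.0726, 0.3304]
eef_rot: [3.136, -0.0, 1.571]
force: [0.3, -0.5, -0.0]
grip_width: 0.0613
grip_force: 0.0
B diff 9.102430555555555
C diff 9.074074074074074
row [-22.657, 6.188, 0.802, 0.002, -0.0, 0.001]
row [-22.659, 6.162, 12.602, 0.002, -0.0, 0.001]
```

```bash
cat >> h.py <<'E'
def find(c,u,v,r=45):
    t=ld('top0')['img'][v-11:v+12,u-11:u+12]; w=c['img'][v-r:v+r,u-r:u+r]
    m=cv2.matchTemplate(w,t,cv2.TM_CCOEFF_NORMED); _,q,_,l=cv2.minMaxLoc(m)
    print('match',q,'shift px',np.array(l)+11-r)
E
python3 - <<'E'
from h import *
c=ld('top2'); find(c,337,206); find(c,353,164); print(c['img'][206,337],ld('top0')['img'][206,337])
E
python3 -m jog '[[-5,1.5,0,0,0,0],[-10,3,0,0,0,0],[-15,4.5,0,0,0,0],[-20,5.8,0,0,0,0],[-22.7,6.2,0.8,0,0,0],[-22.7,6.2,0.8,0,0,0],[-22.7,6.2,0.8,0,0,0]]' 80
```

```text
match 0.997389018535614 shift px [0 0]
match 0.9974518418312073 shift px [0 0]
[77 84 86] [71 78 78]
time_s: 5.9
ee_pos: [0.5659, -0.1548, 0.3176]
eef_rot: [-3.139, -0.001, 1.569]
force: [0.1, -0.0, 0.5]
grip_width: 0.075
grip_force: 0.0
```

Tins B and C have not moved (the lighting differs a little). Picking B.

```bash
python3 -m jog '[[0,0,3,0,0,0],[0,0,6,0,0,0],[0,0,9,0,0,0],[0,0,11.7,0,0,0],[0,0,11.7,0,0,0],[0,0,11.7,0,0,0]]'; python3 -m jog '[[0,0,0,0,0,0],[0,0,0,0,0,0],[0,0,0,0,0,0],[0,0,0,0,0,0],[0,0,0,0,0,0],[0,0,0,0,0,0]]' 20 30;  python3 -m jog '[[0,0,-4,0,0,0],[0,0,-8,0,0,0],[0,0,-12,0,0,0],[0,0,-12,0,0,0],[0,0,-12,0,0,0]]'
python3 - <<'E'
from h import *
go(.503,.125,.14,1.57); go(.503,.125,.047,1.57)
E
```

```text
time_s: 6.5
ee_pos: [0.566, -0.1531, 0.202]
eef_rot: [-3.141, -0.0, 1.572]
force: [-0.2, -0.2, -0.7]
grip_width: 0.0754
grip_force: 0.0
time_s: 7.1
ee_pos: [0.5662, -0.1544, 0.2027]
eef_rot: [3.141, -0.0, 1.571]
force: [1.0, 0.4, 2.1]
grip_width: 0.0434
grip_force: 30.0
time_s: 7.6
ee_pos: [0.566, -0.1544, 0.3227]
eef_rot: [3.141, 0.0, 1.571]
force: [-0.1, 0.3, -2.0]
grip_width: 0.0434
grip_force: 30.0
row [27.942, -6.3, 0.22, 0.001, 0.0, 0.001]
row [27.945, -6.307, 9.52, 0.001, 0.0, 0.001]
```

```bash
python3 -m jog '[[5,-1.5,0,0,0,0],[10,-3,0,0,0,0],[15,-4,0,0,0,0],[20,-5,0,0,0,0],[25,-6,0,0,0,0],[27.9,-6.3,0,0,0,0],[27.9,-6.3,0,0,0,0],[27.9,-6.3,3,0,0,0]]'; python3 -m jog '[[0,0,3,0,0,0],[0,0,5,0,0,0],[0,0,6.5,0,0,0],[0,0,6.5,0,0,0],[0,0,6.5,0,0,0]]'
python3 -m jog '[[0,0,0,0,0,0],[0,0,0,0,0,0],[0,0,0,0,0,0],[0,0,0,0,0,0],[0,0,-4,0,0,0],[0,0,-8,0,0,0],[0,0,-10,0,0,0],[0,0,-10,0,0,0]]' 65
python3 - <<'E'
from h import *
c=shot('top','top3'); find(c,353,164)
go(.684,-.205,.16,.5); go(.684,-.205,.022,.5)
E
```

```text
time_s: 8.4
ee_pos: [0.5034, 0.1253, 0.2936]
eef_rot: [3.138, -0.0, 1.573]
force: [0.5, 0.2, -2.4]
grip_width: 0.0436
grip_force: 30.0
time_s: 8.9
ee_pos: [0.503, 0.124, 0.2267]
eef_rot: [-3.139, 0.0, 1.57]
force: [0.3, -0.6, -0.2]
grip_width: 0.0431
grip_force: 30.0
time_s: 9.7
ee_pos: [0.5034, 0.1247, 0.3305]
eef_rot: [3.136, -0.001, 1.571]
force: [0.3, -0.8, -0.1]
grip_width: 0.061
grip_force: 0.0
match 0.9972837567329407 shift px [0 0]
row [-32.958, 18.092, -1.168, 0.002, -0.002, 1.071]
row [-32.963, 18.06, 12.632, 0.002, -0.002, 1.071]
```

View pics/top3.png

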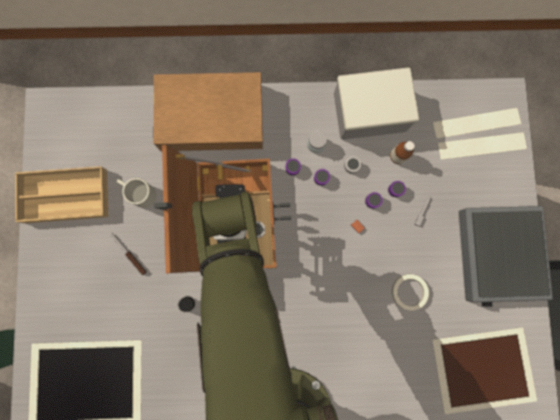

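The table is otherwise clear. Two tins are in the bay under the wrist, and tin C remains at (353,164), unmoved.

```bash
python3 -m jog '[[-5,2,-1,0,0,0.13],[-10,4,-1,0,0,0.27],[-15,7,-1,0,0,0.4],[-20,10,-1,0,0,0.54],[-24,13,-1,0,0,0.67],[-28,16,-1.1,0,0,0.8],[-31,17,-1.1,0,0,0.94],[-33,18.1,-1.1,0,0,1.07]]' 75; python3 -m jog '[[0,0,0,0,0,0],[0,0,0,0,0,0],[0,0,0,0,0,0]]'
python3 - <<'E'
from h import *
go(.684,-.205,.022,.5)
E
```

```text
time_s: 10.55
ee_pos: [0.6847, -0.2088, 0.3356]
eef_rot: [-3.14, 0.002, 0.493]
force: [0.1, 0.1, 0.1]
grip_width: 0.0704
grip_force: 0.0
time_s: 10.85
ee_pos: [0.684, -0.2044, 0.3376]
eef_rot: [-3.14, 0.001, 0.503]
force: [-0.1, 0.7, -0.4]
grip_width: 0.0711
grip_force: 0.0
row [-0.016, 0.066, 13.519, -0.001, 0.001, 0.003]
```

```bash
python3 -m jog '[[0,0,4,0,0,0],[0,0,7,0,0,0],[0,0,10,0,0,0],[0,0,12.5,0,0,0],[0,0,13.5,0,0,0],[0,0,13.5,0,0,0],[0,0,13.5,0,0,0]]'; python3 -m jog '[[0,0,0,0,0,0],[0,0,0,0,0,0],[0,0,0,0,0,0],[0,0,0,0,0,0],[0,0,0,0,0,0],[0,0,0,0,0,0]]' 20 30;  python3 -m jog '[[0,0,-4,0,0,0],[0,0,-8,0,0,0],[0,0,-12,0,0,0],[0,0,-13,0,0,0],[0,0,-13,0,0,0]]'
python3 - <<'E'
from h import *
go(.501,.173,.15,1.60); go(.501,.173,.047,1.60)
E
```

```text
time_s: 11.55
ee_pos: [0.6844, -0.2051, 0.2051]
eef_rot: [3.14, -0.001, 0.502]
force: [0.6, 0.8, 0.8]
grip_width: 0.0705
grip_force: 0.0
time_s: 12.15
ee_pos: [0.6843, -0.2056, 0.2042]
eef_rot: [3.141, -0.001, 0.501]
force: [-0.1, -1.3, 5.8]
grip_width: 0.0436
grip_force: 30.0
time_s: 12.65
ee_pos: [0.6841, -0.2054, 0.3346]
eef_rot: [3.14, -0.001, 0.501]
force: [-0.1, -0.2, -2.4]
grip_width: 0.0435
grip_force: 30.0
row [2.104, -41.985, 0.366, 0.002, -0.001, -1.099]
row [2.09, -41.999, 10.666, 0.002, -0.001, -1.099]
```

```bash
python3 -m jog '[[0.5,-5,0,0,0,-0.14],[1,-10,0,0,0,-0.28],[1.3,-15,0,0,0,-0.42],[1.5,-20,0,0,0,-0.56],[1.7,-25,0,0,0,-0.7],[1.9,-30,0,0,0,-0.84],[2,-35,0,0,0,-0.98],[2.1,-40,0,0,0,-1.1]]'; python3 -m jog '[[0,0,0,0,0,0],[0,0,0,0,0,0]]'
python3 - <<'E'
from h import *
go(.501,.173,.15,1.60); go(.501,.173,.047,1.60)
E
```

```text
time_s: 13.45
ee_pos: [0.5092, 0.1564, 0.3311]
eef_rot: [-3.138, 0.001, 1.606]
force: [1.0, 0.9, -1.0]
grip_width: 0.0434
grip_force: 30.0
time_s: 13.65
ee_pos: [0.5103, 0.1556, 0.3317]
eef_rot: [-3.139, 0.001, 1.602]
force: [0.1, -0.4, -1.7]
grip_width: 0.0432
grip_force: 30.0
row [1.767, -0.87, 0.132, -0.003, 0.001, 0.002]
row [1.774, -0.839, 10.431, -0.003, 0.001, 0.002]
```

```bash
python3 -m jog '[[1,-0.5,0,0,0,0],[1.75,-0.9,0,0,0,0],[1.75,-0.9,3,0,0,0],[1.75,-0.9,6,0,0,0],[1.75,-0.9,9,0,0,0],[1.75,-0.9,10.4,0,0,0],[1.75,-0.9,10.4,0,0,0],[1.75,-0.9,10.4,0,0,0]]'
python3 -m jog '[[0,0,0,0,0,0],[0,0,0,0,0,0],[0,0,0,0,0,0],[0,0,0,0,0,0],[0,0,-4,0,0,0],[0,0,-8,0,0,0],[0,0,-12,0,0,0],[0,0,-14,0,0,0]]' 65
python3 - <<'E'
from h import *
print('knob approach'); go(.651,.125,.20,1.6)
E
```

```text
time_s: 14.45
ee_pos: [0.5017, 0.1721, 0.2305]
eef_rot: [3.141, -0.0, 1.6]
force: [-0.8, 0.6, -0.7]
grip_width: 0.0435
grip_force: 30.0
time_s: 15.25
ee_pos: [0.5013, 0.1721, 0.3733]
eef_rot: [3.137, -0.001, 1.601]
force: [-0.8, 0.6, 0.0]
grip_width: 0.0611
grip_force: 0.0
knob approach
row [-5.155, 14.826, -0.657, 0.004, -0.001, 0.001]
```

```bash
python3 -m jog '[[-2,5,-0.6,0,0,0],[-4,10,-0.6,0,0,0],[-5,14.6,-0.6,0,0,0],[-5,14.6,-0.6,0,0,0],[-5,14.6,2,0,0,0],[-5,14.6,5,0,0,0],[-5,14.6,7.1,0,0,0],[-5,14.6,7.1,0,0,0]]' 0
python3 - <<'E'
from h import *
o=ctrl.get_obs();print(o['ee_pos'],o['force'],o['grip_width'])
s=shot('scene','s1')
cv2.imwrite('pics/c5.png',cv2.resize(s['img'][130:310,250:430],None,fx=3,fy=3,interpolation=cv2.INTER_CUBIC))
E
```

```text
time_s: 16.05
ee_pos: [0.648, 0.1266, 0.2957]
eef_rot: [-3.136, 0.001, 1.601]
force: [-1.5, 0.3, 0.4]
grip_width: 0.0015
grip_force: 0.0
[0.648  0.1266 0.2957] [-1.4775  0.313   0.4193] 0.0014913890247800203
```

View pics/c5.png

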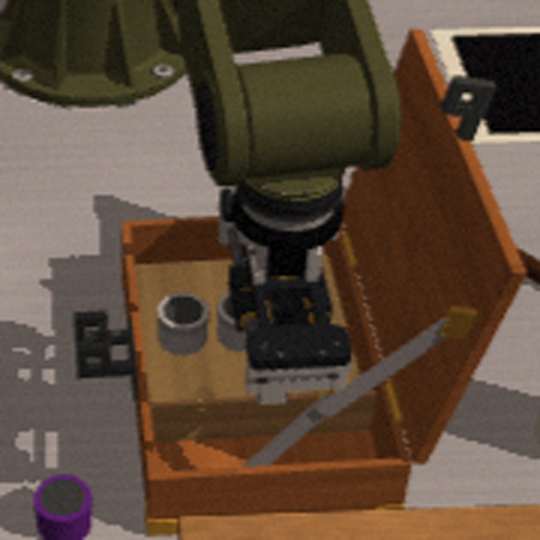

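The gripper is in front of the knob at (300,400) in the crop and clear of the lid. At least two tins are visible in the bay. Now the push.

```bash
python3 -m jog '[[1,0,0,0,0,0],[2,0,0,0,0,0],[2.6,0,0.4,0,0,0],[3.2,0,0.8,0,0,0],[3.8,0,1.3,0,0,0],[4.4,0,1.9,0,0,0],[5,0,2.5,0,0,0],[5,0,2.5,0,0,0]]'
python3 - <<'E'
from h import *
s=shot('scene','s2'); t=shot('top','t2');print(ctrl.get_obs()['ee_pos'])
a=cv2.resize(s['img'][150:310,270:430],None,fx=3,fy=3,interpolation=cv2.INTER_CUBIC)
cv2.imwrite('pics/c6.png',a)
E
```

```text
time_s: 16.9
ee_pos: [0.6473, 0.1766, 0.2722]
eef_rot: [-3.141, 0.001, 1.601]
force: [1.9, -3.4, -2.6]
grip_width: 0.0007
grip_force: 1.9
[0.6472 0.1765 0.2725]
```

View pics/c6.png

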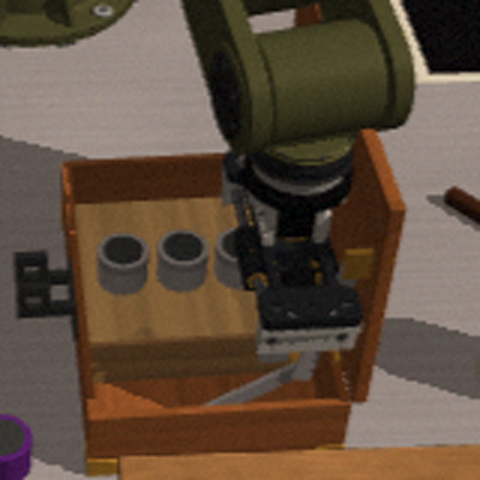

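All three tins stand in the bay at (123,260), (182,258) and (235,255) in the crop. The stay is bent and the lid is about upright. I back off and go over and behind the lid.

```bash
python3 -m jog '[[-2,0,-1,0,0,0],[-4,0,-2,0,0,0],[-5,-1,-6,0,0,0],[-6,-3,-10,0,0,0],[-6,-6,-14,0,0,0],[-6,-10,-19,0,0,0],[-6,-14,-23,0,0,0],[-6,-18,-27,0,0,0]]'
python3 -m jog '[[0,0,0,0,0,0],[0,0,0,0,0,0]]'
python3 - <<'E'
from h import *
s=shot('scene','s3'); t=shot('top','t3');print(ctrl.get_obs()['ee_pos'])
go(.45,.305,.36,1.6);go(.45,.305,.254,1.6)
a=cv2.resize(s['img'][110:310,260:430],None,fx=2.4,fy=2.4,interpolation=cv2.INTER_CUBIC)
b=cv2.resize(t['img'][130:280,130:290],None,fx=2.4,fy=2.4,interpolation=cv2.INTER_CUBIC)
b=cv2.copyMakeBorder(b,0,a.shape[0]-b.shape[0],0,0,cv2.BORDER_CONSTANT)
cv2.imwrite('pics/c7.png',np.hstack([a,b]))
E
```

```text
time_s: 17.8
ee_pos: [0.4861, 0.1101, 0.5269]
eef_rot: [3.14, -0.001, 1.6]
force: [0.9, 0.4, 1.9]
grip_width: 0.0005
grip_force: 0.0
time_s: 18.0
ee_pos: [0.4873, 0.1106, 0.526]
eef_rot: [3.138, -0.001, 1.6]
force: [-0.0, 0.3, -0.9]
grip_width: 0.0002
grip_force: 0.0
[0.4885 0.1109 0.5236]
row [19.511, -3.29, -1.677, -0.001, 0.0, -0.0]
row [19.511, -3.278, 8.923, -0.001, 0.0, -0.0]
```

View pics/c7.png

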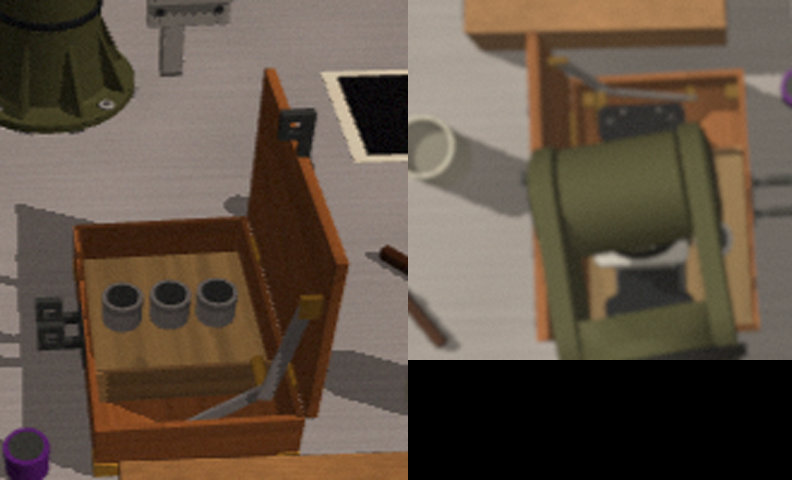

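The stay is clearly broken, with its knee at (262,375) in the crop. The three tins are in place and the lid is near vertical. Moving behind the lid.

```bash
python3 -m jog '[[0,-1,-1.7,0,0,0],[5,-2,-1.7,0,0,0],[10,-3.3,-1.7,0,0,0],[15,-3.3,-1.7,0,0,0],[19.5,-3.3,-1.7,0,0,0],[19.5,-3.3,-1.7,0,0,0],[19.5,-3.3,3,0,0,0],[19.5,-3.3,6,0,0,0]]'
python3 -m jog '[[0,0,2.9,0,0,0],[0,0,2.9,0,0,0],[-0.8,0,2.9,0,0,0],[-1.6,0,2.9,0,0,0],[-2.4,0,2.9,0,0,0],[-3.2,0,2.9,0,0,0],[-3.2,0,2.9,0,0,0]]'
python3 - <<'E'
from h import *
print(ctrl.get_obs()['force']);go(.45,.25,.254,1.6)
E
```

```text
time_s: 18.9
ee_pos: [0.4499, 0.3053, 0.4605]
eef_rot: [-3.138, 0.002, 1.601]
force: [1.0, -0.4, 0.6]
grip_width: 0.0005
grip_force: 0.0
time_s: 19.6
ee_pos: [0.4504, 0.2725, 0.436]
eef_rot: [3.141, -0.0, 1.6]
force: [0.8, 0.3, -0.3]
grip_width: 0.0005
grip_force: 0.0
[ 0.7752  0.3172 -0.3049]
row [-2.25, -0.105, 0.155, 0.001, -0.0, -0.0]
```

```bash
python3 -m jog '[[-1,0,0,0,0,0],[-2,0,0.1,0,0,0],[-3,0,0.2,0,0,0],[-4,0,0.3,0,0,0],[-5,0,0.3,0,0,0],[-6,0,0.4,0,0,0],[-7.2,0,0.5,0,0,0],[-7.2,0,0.5,0,0,0]]'
python3 -m jog '[[-0.9,0,0.2,0,0,0],[-1.8,0,0.45,0,0,0],[-2.6,0,0.75,0,0,0],[-3.4,0,1.05,0,0,0],[-4.1,0,1.4,0,0,0],[-4.8,0,1.7,0,0,0],[-5.5,0,2.15,0,0,0],[-6,0,2.5,0,0,0]]'
python3 - <<'E'
from h import *
o=ctrl.get_obs();print(o['ee_pos'],o['force'])
s=shot('scene','s4')
cv2.imwrite('pics/c8.png',cv2.resize(s['img'][110:310,260:430],None,fx=2.4,fy=2.4,interpolation=cv2.INTER_CUBIC))
E
```

```text
time_s: 20.4
ee_pos: [0.4525, 0.2003, 0.4301]
eef_rot: [-3.141, 0.001, 1.6]
force: [-0.2, 0.7, -0.2]
grip_width: 0.0006
grip_force: 0.0
time_s: 21.2
ee_pos: [0.4543, 0.141, 0.4049]
eef_rot: [-3.141, 0.0, 1.601]
force: [0.1, 1.5, 1.2]
grip_width: 0.0004
grip_force: 0.7
[0.4543 0.141  0.4049] [0.1467 1.454  1.1647]
```

View pics/c8.png

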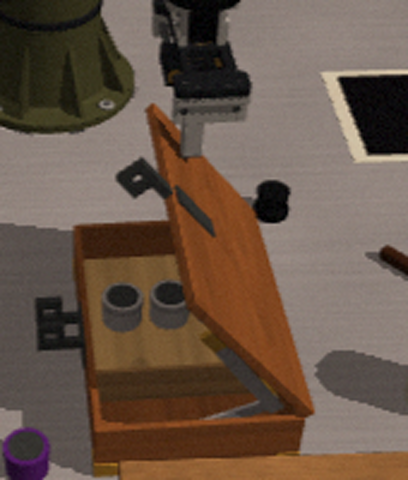

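The lid is coming down smoothly, at about 52° from shut. The fingertip is on the outer face at (192,150) in the crop.

```bash
python3 -m jog '[[-0.9,0,0.5,0,0,0],[-1.8,0,1.1,0,0,0],[-2.5,0,1.85,0,0,0],[-3.25,0,2.7,0,0,0],[-3.95,0,3.5,0,0,0],[-4.65,0,4.3,0,0,0],[-5.1,0,4.9,0,0,0],[-5.4,0,5.5,0,0,0]]'
python3 -m jog '[[-0.3,0,0.65,0,0,0],[-0.65,0,1.3,0,0,0],[-0.9,0,2,0,0,0],[-1.15,0,2.65,0,0,0],[-1.4,0,3.3,0,0,0],[-1.6,0,4,0,0,0],[-1.75,0,4.7,0,0,0],[-1.9,0,5.3,0,0,0]]'
python3 -m jog '[[0,0,0.5,0,0,0],[0,0,1,0,0,0],[0,0,1.5,0,0,0],[0,0,1.5,0,0,0],[0,0,1.5,0,0,0]]'
```

```text
time_s: 22.05
ee_pos: [0.4559, 0.0873, 0.3497]
eef_rot: [-3.141, 0.0, 1.601]
force: [-0.7, -0.2, 0.5]
grip_width: 0.0009
grip_force: 0.3
time_s: 22.85
ee_pos: [0.4564, 0.0686, 0.2966]
eef_rot: [-3.141, 0.0, 1.601]
force: [0.6, 0.4, -0.2]
grip_width: 0.0002
grip_force: 0.0
time_s: 23.35
ee_pos: [0.4565, 0.0687, 0.2823]
eef_rot: [-3.141, -0.0, 1.601]
force: [0.3, -0.0, 0.3]
grip_width: 0.0007
grip_force: 0.0
```

```bash
python3 -m jog '[[0,0,0.2,0,0,0],[0,0,0.3,0,0,0],[0,0,0.3,0,0,0],[0,0,0.3,0,0,0]]'; python3 -m jog '[[0,0,-3,0,0,0],[0,0,-6,0,0,0],[0,-3,-10,0,0,0],[-2,-6,-12,0,0,0],[-5,-9,-12,0,0,0],[-10,-9,-12,0,0,0],[-15,-9,-12,0,0,0],[-20,-9,-12,0,0,0]]' 
python3 -m jog '[[-5,0,0,0,0,0],[-10,0,0,0,0,0],[-15,0,0,0,0,0],[-15,0,0,0,0,0],[-15,0,0,0,0,0]]'
python3 - <<'E'
from h import *
o=ctrl.get_obs();print(o['ee_pos'])
s=shot('scene','s5');t=shot('top','t5')
a=cv2.resize(s['img'][180:300,230:350],None,fx=3.5,fy=3.5,interpolation=cv2.INTER_CUBIC)
b=cv2.resize(t['img'][145:265,240:340],None,fx=3.5,fy=3.5,interpolation=cv2.INTER_CUBIC)
cv2.imwrite('pics/c9.png',np.hstack([a,b]))
E
```

```text
time_s: 23.75
ee_pos: [0.4565, 0.0687, 0.2812]
eef_rot: [3.14, -0.0, 1.601]
force: [-12.1, -0.5, 27.2]
grip_width: 0.0004
grip_force: 13.6
time_s: 24.55
ee_pos: [0.3718, -0.1357, 0.3999]
eef_rot: [3.14, 0.001, 1.601]
force: [2.4, 0.7, 0.3]
grip_width: 0.0001
grip_force: 0.0
time_s: 25.05
ee_pos: [0.3768, -0.2844, 0.3988]
eef_rot: [-3.141, -0.001, 1.599]
force: [0.0, 0.4, -0.3]
grip_width: 0.0005
grip_force: 0.0
[ 0.3768 -0.2844  0.3988]
```

View pics/c9.png

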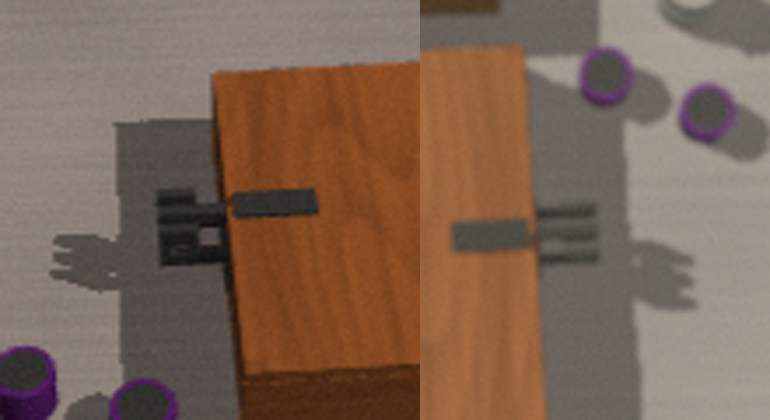

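The lid is shut. The tongue lies between the cheeks, with cheek ends at (598,210) and (598,257) in the top part of the crop. Now the hasp and pin positions.

```bash
python3 - <<'E'
from h import *
s,t=ld('s5'),ld('t5')
for n,v in(('+x cheek',203),('+x low',217),('tongue mid',232),('-x hi',250),('-x lo',263)): print(n,ray(t,240+(598-420)/3.5,145+v/3.5,.082)[:2])
for p in((159,222),(160,266)):
    print('scene',ray(s,230+p[0]/3.5,180+p[1]/3.5,.082 if p[1]<240 else .048)[:2])
# lid corners
# subpixel: dark hasp mask in top view
g=cv2.cvtColor(t['img'],cv2.COLOR_BGR2GRAY)[195:227,272:300]
print(g[6:27,14:24])
# pin in t5 : dark/bright?
for nm in('top','scene'):
    d=ld('t5' if nm=='top' else 's5')['img'];o=ld(nm+'0')['img']
    u,v=(425,212) if nm=='top' else (126,265)
    print(nm,'pin change',np.abs(d[v-20:v+20,u-20:u+20].astype(int)-o[v-20:v+20,u-20:u+20]).mean())
a=cv2.resize(t['img'][185:240,395:455],None,fx=8,fy=8,interpolation=cv2.INTER_CUBIC)
b=cv2.resize(s['img'][240:295,100:145],None,fx=7,fy=8,interpolation=cv2.INTER_CUBIC)
cv2.imwrite('pics/c10.png',np.hstack([a,b]))
E
```

```text
+x cheek [ 0.5705 -0.0218]
+x low [ 0.5596 -0.0214]
tongue mid [ 0.5479 -0.021 ]
-x hi [ 0.5338 -0.0206]
-x lo [ 0.5237 -0.0202]
scene [ 0.5629 -0.0205]
scene [ 0.5734 -0.021 ]
[[103 100 103 101 103 102 104 103 102 102]
 [ 95  92  95  93  96 101 101 101 102 103]
 [ 83  82  81  82  89  98 101 101  99 101]
 [ 73  72  70  75  88  95 101 101 101  99]
 [ 68  61  64  72  85  98 101  99 101 100]
 [ 65  60  67  73  89  98 103 102 102 102]
 [ 81  80  86  86  93 101 103 101 102 104]
 [ 90  89  89  91  95  97 102 101 103  99]
 [ 83  85  82  82  88  96 100 101 100 102]
 [ 80  80  80  80  85  95  99 101 102 102]
 [ 71  76  70  73  81  91  99 103 102  98]
 [ 67  68  66  71  81  93 103 104 103 100]
 [ 71  72  75  76  85  94 104 103 105 104]
 [ 87  86  89  93  94  99 103 103 100 104]
 [ 92  94  90  92  93  99 100 102 101 102]
 [ 86  84  84  83  87  92 100 101 101 101]
 [ 75  77  78  71  79  90 101 101 100 101]
 [ 70  66  68  67  70  88  98 105 102 101]
 [ 72  71  71  67  75  91  98 100 104 102]
 [ 86  88  88  86  90  97  98 102 104 104]
 [100 100  98 100  99 103 101 103 102 103]]
top pin change 2.359375
scene pin change 4.2683333333333335
```

View pics/c10.png

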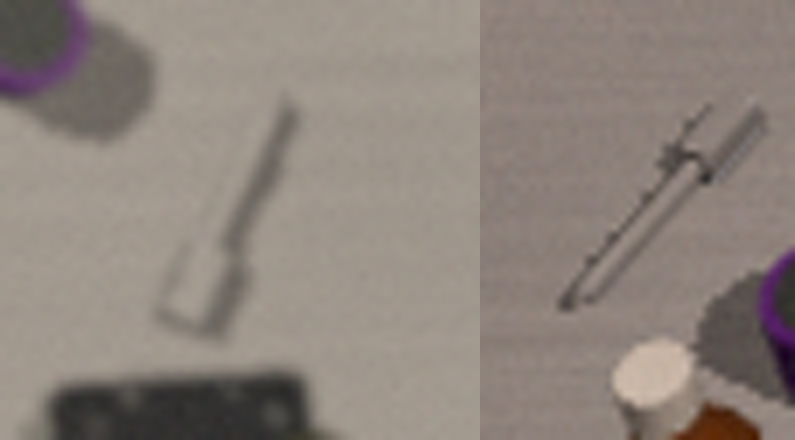

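```bash
python3 - <<'E'
from h import *
s,t=ld('s5'),ld('t5')
S=lambda u,v,z:ray(s,100+(u-480)/7,240+v/8,z)[:2]
T=lambda u,v,z:ray(t,395+u/8,185+v/8,z)[:2]
for n,a in(('S shoulder',S(702,163,.010)),('S tip',S(577,300,.005)),('S gripfar',S(757,117,.012)),('T grip',T(195,283,.014)),('T shoulder',T(228,240,.010)),('T tip',T(283,97,.005))): print(n,a)
for a,b in((S(702,163,.010),S(577,300,.005)),(T(228,240,.010),T(283,97,.005))): d=b-a;print(np.arctan2(d[1],d[0]),np.linalg.norm(d))
print(ctrl.get_obs()['ee_pos'])
E
```

```text
S shoulder [ 0.5366 -0.3961]
S tip [ 0.5886 -0.4305]
S gripfar [ 0.5189 -0.379 ]
T grip [ 0.5201 -0.3915]
T shoulder [ 0.5357 -0.4058]
T tip [ 0.5879 -0.4312]
-0.5850455996494476 0.06230042257206507
-0.4530179417892092 0.05805455877074178
[ 0.377  -0.283   0.3993]
```

```bash
python3 -m jog '[[-1,2,1,0,0,0.14],[-2,4,2,0,0,0.28],[-3,6,3,0,0,0.42],[-4,8,4,0,0,0.56],[-5,10,5,0,0,0.7],[-6,12,6,0,0,0.84],[-8,13,7,0,0,0.98],[-10,14,8,0,0,1.12]]' 45 40; python3 -m jog '[[0,0,0,0,0,0.14],[0,0,0,0,0,0.28],[0,0,0,0,0,0.42],[0,0,0,0,0,0.56],[0,0,0,0,0,0.7],[0,0,0,0,0,0.84],[0,0,0,0,0,0.98],[0,0,0,0,0,0.98]]'
python3 - <<'E'
from h import *
print(ctrl.get_obs()['eef_rot']);go(.522,-.393,.08,-.5);go(.522,-.393,.0215,-.5)
E
```

```text
time_s: 25.95
ee_pos: [0.5212, -0.3783, 0.3194]
eef_rot: [3.141, -0.0, 0.478]
force: [-0.2, 0.1, -0.4]
grip_width: 0.0422
grip_force: 0.0
time_s: 26.75
ee_pos: [0.5205, -0.3782, 0.3198]
eef_rot: [3.142, -0.0, -0.5]
force: [0.1, 0.0, 0.0]
grip_width: 0.0422
grip_force: 0.0
[ 3.1416 -0.0004 -0.4998]
row [0.845, 1.229, 5.94, 0.0, -0.0, 0.0]
row [0.842, 1.229, 11.79, 0.0, -0.0, 0.0]
```

```bash
python3 -m jog '[[0.84,1.23,2,0,0,0],[0.84,1.23,5,0,0,0],[0.84,1.23,8,0,0,0],[0.84,1.23,10,0,0,0],[0.84,1.23,11.3,0,0,0],[0.84,1.23,11.8,0,0,0],[0.84,1.23,11.8,0,0,0],[0.84,1.23,11.8,0,0,0]]'; python3 -m jog '[[0,0,0,0,0,0],[0,0,0,0,0,0],[0,0,0,0,0,0],[0,0,0,0,0,0],[0,0,0,0,0,0],[0,0,0,0,0,0]]' 0 40; python3 -m jog '[[0,0,-3,0,0,0],[0,0,-7,0,0,0],[0,0,-10,0,0,0],[0,0,-10,0,0,0],[0,0,-10,0,0,0]]'
python3 - <<'E'
from h import *
print(ctrl.get_obs()['eef_rot'])
go(.40,-.13,.2595-.1804+.05,.033)
E
```

```text
time_s: 27.55
ee_pos: [0.5217, -0.3944, 0.2025]
eef_rot: [3.141, -0.002, -0.498]
force: [-0.4, 0.1, -0.2]
grip_width: 0.0422
grip_force: 0.0
time_s: 28.15
ee_pos: [0.5214, -0.3945, 0.2015]
eef_rot: [3.142, -0.0, -0.499]
force: [-0.8, 0.5, 2.2]
grip_width: 0.0134
grip_force: 40.0
time_s: 28.65
ee_pos: [0.5213, -0.3943, 0.3012]
eef_rot: [3.142, -0.0, -0.499]
force: [1.1, 0.2, -0.8]
grip_width: 0.0136
grip_force: 40.0
[ 3.1416 -0.0003 -0.4992]
row [-23.306, -17.401, -0.835, 0.0, -0.0, -0.532]
```

The pin is gripped (13.5 mm). I carry it to a spot in front of the hasp.

```bash
python3 -m jog '[[-4,-3,0,0,0,-0.13],[-8,-6,0,0,0,-0.27],[-12,-9,0,0,0,-0.4],[-16,-12,-0.3,0,0,-0.53],[-20,-15,-0.8,0,0,-0.53],[-23.3,-17.4,-0.8,0,0,-0.53],[-23.3,-17.4,-0.8,0,0,-0.53],[-23.3,-17.4,-0.8,0,0,-0.53]]'
python3 -m jog '[[0,-4,0,0,0,0],[0,-8,1,0,0,0],[0,-11.3,2,0,0,0],[0,-11.7,2,0,0,0],[0,-11.7,2,0,0,0],[0,-11.7,2,0,0,0]]'
python3 - <<'E'
from h import *
o=ctrl.get_obs();print(o['ee_pos'],o['eef_rot'],o['grip_width'])
s=shot('scene','s6');t=shot('top','t6')
a=cv2.resize(s['img'][180:280,220:320],None,fx=4,fy=4,interpolation=cv2.INTER_CUBIC)
b=cv2.resize(t['img'][180:280,240:340],None,fx=4,fy=4,interpolation=cv2.INTER_CUBIC)
cv2.imwrite('pics/c11.png',np.hstack([a,b]))
E
```

```text
time_s: 29.45
ee_pos: [0.4, -0.1297, 0.3087]
eef_rot: [-3.141, 0.001, 0.032]
force: [-0.2, 0.4, -1.2]
grip_width: 0.0134
grip_force: 40.0
time_s: 30.05
ee_pos: [0.397, -0.0141, 0.2892]
eef_rot: [3.141, 0.0, 0.03]
force: [-0.7, -0.1, -0.9]
grip_width: 0.0134
grip_force: 40.0
[ 0.397  -0.0141  0.2892] [3.1415 0.0002 0.0299] 0.013426670555293469
```

View pics/c11.png

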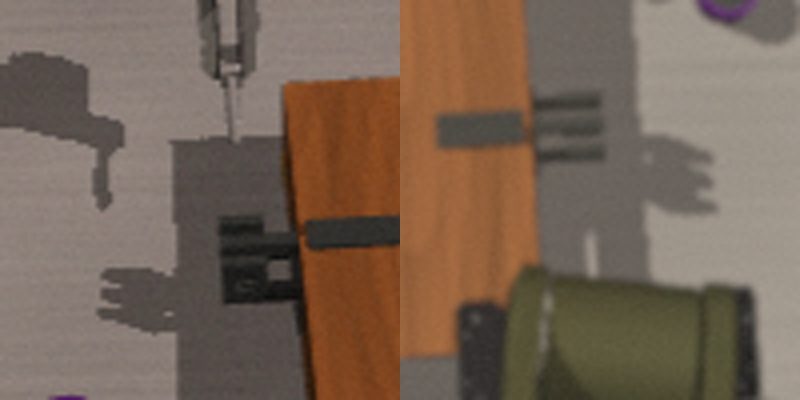

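```bash
python3 - <<'E'
from h import *
s,t=ld('s6'),ld('t6')
S=lambda u,v:(220+u/4,180+v/4); T=lambda u,v:(240+(u-400)/4,180+v/4)
tip=tri(s,S(235,141),t,T(590,232));print('tip',tip,proj(s,tip),S(235,141),proj(t,tip),T(590,232))
# expected tip from TCP
print('exp tip', np.array([.397,-.0141,.2892-.1945])+.079*np.array([np.cos(.03),np.sin(.03),0]))
# cheek +x end corners
print('topcorner',tri(s,S(221,248),t,T(602,100)),'near?')
print([ray(t,*T(602,v),.082)[:2] for v in(94,126,157)])
for X in((.570,-.021,.082),(.570,-.021,.048)): print(proj(s,X),)
print(S(221,258),S(222,303))
E
```

```text
tip [ 0.4748 -0.0098  0.0956] [278.9909 215.2523] (278.75, 215.25) [287.7322 237.9982] (287.5, 238.0)
exp tip [ 0.476  -0.0117  0.0947]
topcorner [ 0.5642 -0.0205  0.0883] near?
[array([ 0.5692, -0.0207]), array([ 0.5473, -0.02  ]), array([ 0.5262, -0.0194])]
[275.2566 245.4976]
[275.6921 254.991 ]
(275.25, 244.5) (275.5, 255.75)
```

The pin tip is at (0.475, -0.010, 0.096), level and within 2 mm of what I expected. The hasp axis is at y of about -0.0065, so I lower 30 mm, shift 1 mm and insert.

```bash
python3 -m jog '[[0,-0.1,1,0,0,0],[0,-0.1,2,0,0,0],[0,-0.1,3,0,0,0],[1.5,-0.1,3,0,0,0],[3,-0.1,3,0,0,0],[4,-0.1,3,0,0,0],[4.5,-0.1,3,0,0,0],[4.5,-0.1,3,0,0,0]]'
python3 -m jog '[[0.5,0,0,0,0,0],[1,0,0,0,0,0],[1.5,0,0,0,0,0],[2,0,0,0,0,0],[2.5,0,0,0,0,0],[2.5,0,0,0,0,0]]'
python3 -c "
from h import *
o=ctrl.get_obs();print(o['ee_pos'],o['force'],o['moment'],o['grip_width'])"
```

```text
time_s: 30.95
ee_pos: [0.4416, -0.0108, 0.2589]
eef_rot: [-3.142, 0.001, 0.031]
force: [-0.9, 0.4, -1.1]
grip_width: 0.0135
grip_force: 40.0
time_s: 31.55
ee_pos: [0.467, -0.01, 0.2593]
eef_rot: [3.142, -0.0, 0.031]
force: [0.1, 0.6, -0.5]
grip_width: 0.0132
grip_force: 40.0
[ 0.467  -0.01    0.2593] [ 0.1004  0.5762 -0.4738] [ 0.0232  0.0613 -0.0013] 0.013234745602535096
```

```bash
python3 -m jog '[[0.5,0,0,0,0,0],[1,0,0,0,0,0],[1.5,0,0,0,0,0],[2,0,0,0,0,0],[2.5,0,0,0,0,0],[3,0,0,0,0,0],[3.5,0,0,0,0,0],[3.5,0,0,0,0,0]]'; python3 -m jog '[[0.3,0,0,0,0,0],[0.5,0,0,0,0,0],[0.7,0,0,0,0,0],[0.8,0,0,0,0,0],[0.8,0,0,0,0,0]]'
```

```text
time_s: 32.35
ee_pos: [0.5019, -0.0089, 0.2593]
eef_rot: [-3.142, -0.0, 0.031]
force: [0.6, -0.1, -0.3]
grip_width: 0.0136
grip_force: 40.0
time_s: 32.85
ee_pos: [0.5095, -0.0087, 0.2593]
eef_rot: [-3.142, -0.0, 0.031]
force: [0.1, 0.4, -0.7]
grip_width: 0.0136
grip_force: 40.0
```

Through with no force. I nudge forward until the shoulder seats.

```bash
python3 -m jog '[[0.1,0,0,0,0,0],[0.2,0,0,0,0,0],[0.2,0,0,0,0,0]]'; python3 -m jog '[[0.1,0,0,0,0,0],[0.2,0,0,0,0,0],[0.2,0,0,0,0,0]]'
```

```text
time_s: 33.15
ee_pos: [0.5115, -0.0086, 0.2593]
eef_rot: [-3.142, -0.0, 0.031]
force: [0.2, -0.2, -0.7]
grip_width: 0.0137
grip_force: 40.0
time_s: 33.45
ee_pos: [0.5136, -0.0086, 0.2593]
eef_rot: [3.142, -0.0, 0.031]
force: [0.0, 1.5, -0.7]
grip_width: 0.0136
grip_force: 40.0
```

```bash
python3 -m jog '[[0.1,0,0,0,0,0],[0.15,0,0,0,0,0],[0.15,0,0,0,0,0]]'; python3 -m jog '[[0.1,0,0,0,0,0],[0.1,0,0,0,0,0],[0.1,0,0,0,0,0]]'
python3 - <<'E'
from h import *
s=shot('scene','s7')
cv2.imwrite('pics/c12.png',cv2.resize(s['img'][200:280,240:320],None,fx=6,fy=6,interpolation=cv2.INTER_CUBIC))
E
```

```text
time_s: 33.75
ee_pos: [0.5145, -0.0085, 0.2591]
eef_rot: [-3.142, 0.003, 0.031]
force: [-9.1, -1.0, 4.9]
grip_width: 0.0137
grip_force: 40.0
time_s: 34.05
ee_pos: [0.5151, -0.0085, 0.2591]
eef_rot: [-3.141, 0.005, 0.031]
force: [-15.5, -1.0, 9.4]
grip_width: 0.0137
grip_force: 40.0
```

View pics/c12.png

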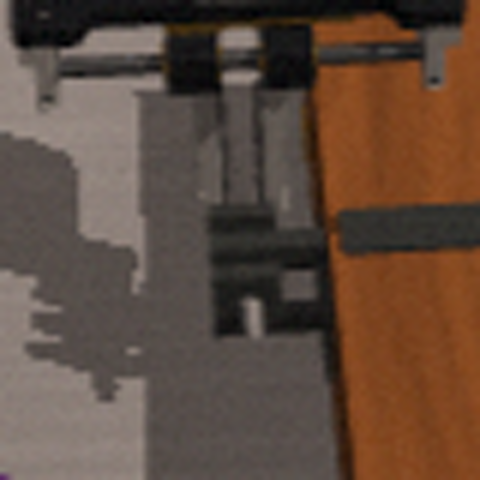

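The shoulder is seated (contact force) and the tip shows through the far cheek at (253,315). Releasing and rising.

```bash
python3 -m jog '[[-0.2,0,0,0,0,0],[-0.2,0,0,0,0,0]]'; python3 -m jog '[[0,0,0,0,0,0],[0,0,0,0,0,0],[0,0,0,0,0,0],[0,0,0,0,0,0]]' 28; python3 -m jog '[[0,0,-1,0,0,0],[0,0,-3,0,0,0],[0,0,-6,0,0,0],[0,0,-10,0,0,0],[-3,3,-14,0,0,0],[-7,7,-14,0,0,0],[-10,11,-14,0,0,0],[-12,15,-14,0,0,0]]'; python3 -m jog '[[0,0,0,0,0,0],[0,0,0,0,0,0],[0,0,0,0,0,0],[0,0,0,0,0,0]]'
python3 - <<'E'
from h import *
s=shot('scene','s8');t=shot('top','t8')
a=cv2.resize(s['img'][200:280,240:320],None,fx=5,fy=5,interpolation=cv2.INTER_CUBIC)
b=cv2.resize(t['img'][170:250,240:320],None,fx=5,fy=5,interpolation=cv2.INTER_CUBIC)
cv2.imwrite('pics/c13.png',np.hstack([a,b]))
E
```

```text
time_s: 34.3
ee_pos: [0.5139, -0.0085, 0.2593]
eef_rot: [-3.142, -0.0, 0.031]
force: [-2.5, -0.6, -0.6]
grip_width: 0.0135
grip_force: 40.0
time_s: 34.7
ee_pos: [0.514, -0.0086, 0.2593]
eef_rot: [3.142, -0.0, 0.031]
force: [-0.1, -0.7, -1.2]
grip_width: 0.0262
grip_force: 0.0
time_s: 35.5
ee_pos: [0.4002, -0.1564, 0.4006]
eef_rot: [3.141, -0.002, 0.032]
force: [0.3, -1.0, -0.1]
grip_width: 0.0264
grip_force: 0.0
time_s: 35.9
ee_pos: [0.4025, -0.1548, 0.3994]
eef_rot: [-3.141, -0.0, 0.033]
force: [-0.1, 0.3, -0.2]
grip_width: 0.0259
grip_force: 0.0
```

View pics/c13.png

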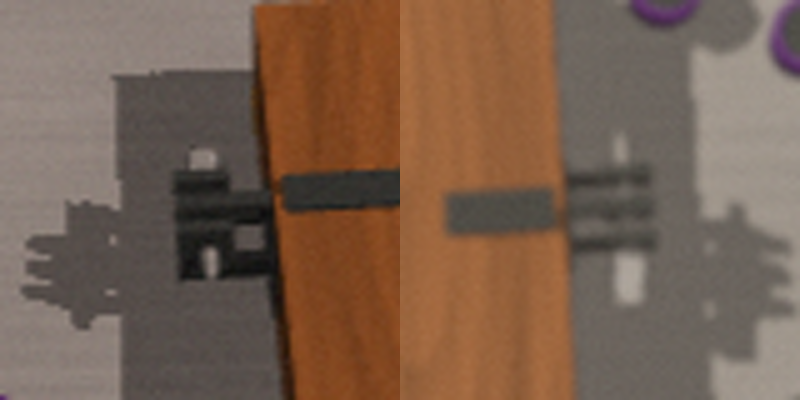

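The pin is home: its grip at (630,278) sits against the near cheek and the tip comes out at (620,150). The robot is clear and the lid is shut.

```bash
python3 -c "
from station import ctrl
print(ctrl.hand_in())"
```

```text
the job is handed in; nothing more can be done
None
```

The job is handed in, with no verdict returned: the three bare-metal tins are in the bay, the stay was broken with the lid up, the lid is shut, and the pin is seated through the hasp and released.

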